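# Lock the open cover screw

### The arm

A 6-joint arm with a two-finger parallel gripper is mounted at the origin on a cart in front of the work surface, level with it; the furniture and walls round the work are solid. World frame = base frame: x ahead of the robot, y to its left, z up, the work surface at z = 0. Lengths are in m, angles in degrees, forces in N, time in s.
With the tool pointing down it reaches from about 0.35 to 0.875 m from the base axis. Payload 4.2 kg.
Tool frame: the origin (TCP) lies midway between the tips of the shut fingers; the grasp point (between the pads) lies 19 mm behind it; y points along the fingers, z is the direction in which the jaws open and shut, and the axes are right-handed (so a half turn about y gives the same grasp; the last joint's range is limited). The gripper opens to 87 mm and grips with 3 to 60 N. Pads are 19 mm wide; open, the fingers measure 117 mm over their backs; the gripper's body (75 mm by 190 mm) begins 51 mm behind the grasp point.
Start: joints at [91.249, 22.042, 0.453, 0, -68.411, -14.817], TCP at [0.147, 0.608, 0.223] pointing down, gripper open.
Joint ranges: [-179.83, 179.83], [-69.29, 118.12], [-61.27, 80.66], [-181.25, 117.63], [-171.15, -9.14], [-177.46, 177.46]. Speed limits (degrees/s): [159.86, 159.86, 180, 180, 180, 180].

### API

Orientations are given as [roll, pitch, yaw] about the fixed x, y, z axes, in that order (R = Rz(yaw) Ry(pitch) Rx(roll)).
In Python, from workcell import env gives the robot as it stands. The module is installed in compiled form; this text tells all that it offers. Calls block until the motion is done:
- env.goto(position, orientation): joint-space move of the TCP to a pose.
- env.move_straight(position, rotation=None, rate=0.15, force_limit=None): straight line of the TCP; rotation=None keeps the orientation; rate is the mean speed in m/s. With force_limit (N) it stops when the force on the tool has changed by that much, and returns True; else False.
- env.set_joints(angles): joint-space move.
- env.gripper_to(opening, grasp_force=None): opening from 0.0 (shut) to 1.0 (fully open); grasp_force is the grip in N (None keeps the last); returns when the fingers have stopped.
- env.dwell(seconds).
- env.inverse_kinematics(position, orientation): joint angles nearest the present ones, or None.
- env.read_state(): the state.
- env.grab_frame(name): name is "scene" or "top" or "wrist"; returns a dict with "image" (480x640x3 uint8, blue, green, red), "fx", "fy", "cx", "cy" (pixels), "position" and "orientation" of the camera in the world. Camera axes: x right, y up, looking along -z (the intrinsics and any distortion apply to the point x, -y, -z); pixel columns grow to the right and rows downward; lengths in m; the calibration is good to about 2 mm. A picture is of the moment at which its call begins. There is no depth.
A pose or a line that the arm cannot do raises env.Unreachable and nothing moves.
- env.close_job(): hands the job in, once; it reports no verdict.
Trained networks look in a picture, given as the dict that the camera call returned (one of the last four; its "shot" number tells which), for a name from the list of things; names that differ only in an ending like _2 or _b are one class to them, and where a whole thing is asked for, a point or a joint stands for the part that bears it (a point fixed in the world has none). Each returns a list of dicts, best first, with "score" (0 to 1); they miss things now and then, are a little off and sometimes report something else, mostly with a low value. They report only what shows in the picture. A call takes as long as a camera call. They do not tell look-alikes from the thing itself.
- env.search_frame(picture, thing): "xyz" ([x, y, z] in m, in world coordinates, good to about 4 mm: the middle of the surface that is visible of it).
- env.trace(picture, thing): "mask" (480x640 bool, what is visible of it).
The state is a dict: "clock": time; "joint_positions": joint angles; "qvel": joint speeds; "joint_torque": joint torques, N m; "position": TCP position; "tool_rot": TCP orientation; "force": force on the tool from outside, world axes, zero at the start; "wrist_torque": the same for the moment, N m; "opening": opening from 0.0 (shut) to 1.0 (fully open).
Only numpy, scipy, OpenCV 4.12 (cv2) and the standard library are available. Lean on these libraries where they do the work, as an engineer would, in place of code of your own. Each camera call takes 0.05 s, during which the arm holds its last target.

### The job

The battery pack's metal cover is held by two push-and-turn screws, and one has been left open, its wing standing across the pack. Take the screwdriver out of its stand, press its bit into that screw's cup and, still pressing, turn clockwise to the stop so that the wing lies along the pack. Do not turn the screw with the fingers, leave the other screw locked, and stand the screwdriver back upright in its stand.

Things in the scene. Friction and masses are not known exactly. Their poses are not given: they have to be found in the camera images.
- screwdriver: Screwdriver, 191 mm, 0.09 kg, standing bit down in the stand. Straight black handle 89 mm long, 22 mm (along its y) by 25 mm (along its z): grip it from above on either pair of sides, 30 to 40 N. Steel shank 6 mm thick, 101 mm long. x axis runs from bit to handle, up when upright. On the tool's axis, the handle spans 101 to 190 mm above the bit's end; its top 75 mm are good to grip.
- bit_tip (a point): End of the screwdriver's bit, on the tool's axis; same axes as the screwdriver.
- cover_screw_recess (a point): Where the bit's end rests (within 2 mm) in the open screw's cup, on its axis. The screw: a steel wing 56 x 20 x 6 mm with a funnel cup on top, mouth 26 mm wide, rim 15 mm above this point, narrowing at 60 degrees to a square recess that the bit drives at any yaw while pressed. The screw springs down up to 10 mm at about 2.2 N per mm, and this point with it; 6 to 10 mm of push drives it well.
- cover_screw (a joint): Turn of the open screw, rad: 0 = wing across the pack (open), grows clockwise seen from above, 1.25 = wing along the pack, on its stop (locked). It starts at 0 to 0.15, stays where it is left, and turns easily (0.003 N m); the bit may lag or slip by some degrees, so turn the driver 1.3 to 1.5 rad.
- other_screw (a joint): Turn of the second, identical screw at the other end of the pack, same scale; it starts locked at 1.2 to 1.25 with its wing along the pack and must stay so.
- battery_pack: Grey e-bike battery pack with an aluminium cover, fixed, 100 x 300 mm, 48 mm high with the cover. Origin at the middle of its underside, long side along y, z up. The two screws sit on its long middle line, 85 mm either side of the middle, rims 86 mm above the worktop; the open one may be at either end: its wing lies across the pack.
- stand_socket (a point): Floor of the stand's tube, on its axis, 10 mm above the worktop: the bit's end rests here. The stand is fixed: a round dark foot 68 mm wide and a metal tube of 10 mm bore that widens, from 58 to 76 mm above the worktop, to a funnel mouth 33 mm wide. z up. A released screwdriver may lean a few degrees in it.
Mind the look-alikes: they are no part of the job. Leave any yellow look-alike of the part that bears stand_socket alone. There is more than one size of the screwdriver; the job needs the smaller.

How it is judged:
By the outcome, as a careful person would: the job done as asked, in the order asked, and still so for the second after the job is handed in, with the robot touching nothing.
It also fails if it takes over 56 s, if anything falls off the work surface, if the arm or the gripper's body presses on something with over 40 N, if the wrist force passes 120 N, or if a joint passes its speed limit or range.

## Working session

There is one attempt and no reset: what is moved stays moved. The work goes in short steps, each a Python script; the robot and the scene stay as the last script left them, time stands still between calls to the robot, and variables do not carry over. Pictures are saved under pics/ and viewed, and the job is handed in when it is done.

```bash
mkdir -p pics; cat > h.py <<'E'
import numpy as np, cv2
from workcell import env
from scipy.spatial.transform import Rotation as R
E
python3 - <<'E'
from h import *
s=env.read_state();print(s)
for n in ["scene","top","wrist"]:
    f=env.grab_frame(n);cv2.imwrite(f"pics/{n}0.png",f["image"])
    print(n,{k:v for k,v in f.items() if k!="image"})
    for t in ["screwdriver","cover_screw","stand_socket","battery_pack","bit_tip","cover_screw_recess"]:
        try: print(t,[(np.round(d["xyz"],3),round(d["score"],2)) for d in env.search_frame(f,t)])
        except Exception as e: print(t,e)
E
```

```text
{'clock': 0.0, 'joint_positions': array([ 9.12515434e+01,  2.20887050e+01,  3.78479852e-01, -2.90593209e-02,
       -6.84112132e+01, -1.48170845e+01]), 'qvel': array([-0.11774089, -0.0286118 ,  0.03924494, -0.02298285,  0.09843532,
       -0.08984192]), 'joint_torque': array([-2.34521940e-04, -3.90667427e+01,  1.87405211e+01,  4.21981260e+00,
        1.10169168e-02, -1.98851349e-04]), 'position': array([0.14643306, 0.60696983, 0.22147221]), 'tool_rot': array([-8.98756931e+01,  4.95625749e-03,  1.66423744e+02]), 'force': array([0.15532652, 0.3599119 , 0.93424339]), 'wrist_torque': array([ 0.0409456 ,  0.03721341, -0.00814911]), 'opening': 0.9975551067888381}
scene {'fx': 500.808484751578, 'fy': 500.808484751578, 'cx': 326.9792118895796, 'cy': 242.63470053472997, 'position': array([-0.03296372,  0.45196944,  0.48318058]), 'orientation': array([  62.26519711,   -0.54551313, -126.20441046]), 'shot': 1}
screwdriver [(array([0.469, 0.134, 0.212]), 0.9), (array([0.564, 0.269, 0.164]), 0.79)]
cover_screw [(array([ 0.57 , -0.02 ,  0.075]), 0.89)]
stand_socket [(array([0.682, 0.27 , 0.025]), 0
[... 676 characters left out ...]
.587, -0.033,  0.075]), 0.59)]
stand_socket [(array([0.68, 0.25, 0.01]), 0.89), (array([0.605, 0.13 , 0.011]), 0.88), (array([0.571, 0.257, 0.008]), 0.55)]
battery_pack [(array([ 0.575, -0.108,  0.046]), 0.91)]
bit_tip [(array([0.575, 0.256, 0.189]), 0.82), (array([0.474, 0.124, 0.273]), 0.63)]
cover_screw_recess [(array([ 0.584, -0.027,  0.078]), 0.9)]
wrist {'fx': 417.601883648743, 'fy': 417.601883648743, 'cx': 318.48356955915006, 'cy': 240.33195032353024, 'position': array([0.22235791, 0.58885275, 0.38414134]), 'orientation': array([-1.63703515e+01,  6.23518283e-02, -1.03637649e+02]), 'shot': 3}
screwdriver []
cover_screw []
stand_socket []
battery_pack []
bit_tip []
cover_screw_recess []
```

View pics/scene0.png

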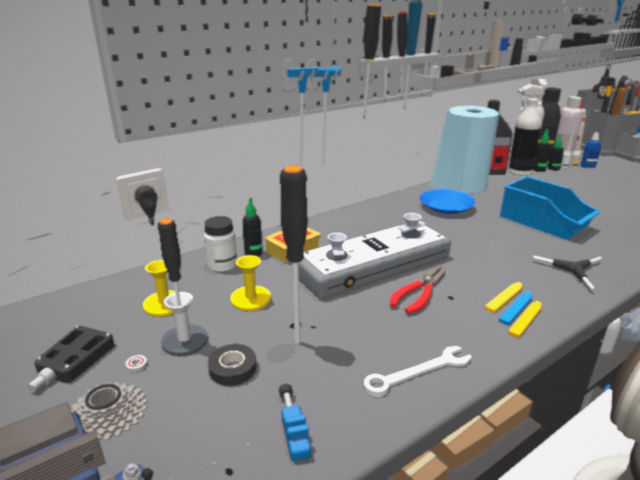

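View pics/top0.png

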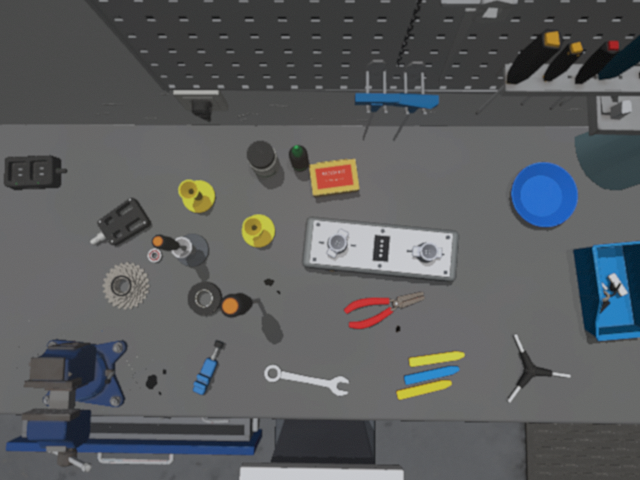

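```bash
python3 - <<'E'
import cv2
t=cv2.imread("pics/top0.png");s=cv2.imread("pics/scene0.png")
a=cv2.resize(t[205:295,290:470],None,fx=4.4,fy=4.4,interpolation=2)[:300]
a=cv2.resize(t[205:295,290:470],(760,380),interpolation=2)
b=cv2.resize(s[195:305,290:460],(380,246),interpolation=2)
c=cv2.resize(t[165:330,110:290],(380,348),interpolation=2)
cv2.imwrite("pics/c1.png",a)
import numpy as np
d=cv2.resize(s[200:360,120:320],(800,600),interpolation=2);cv2.imwrite("pics/c2.png",d)
E
```

```text
(no output)
```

View pics/c1.png

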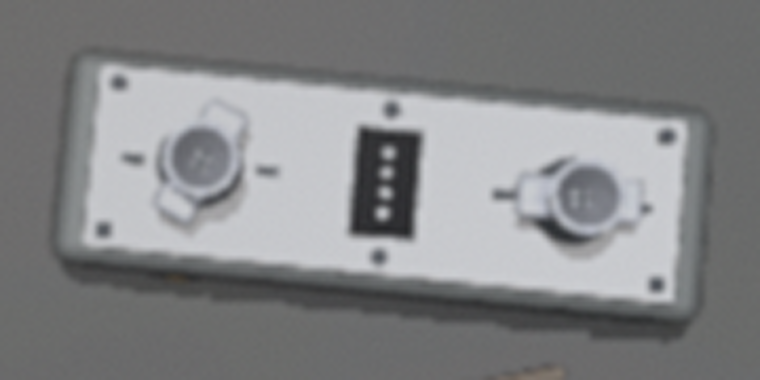

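View pics/c2.png

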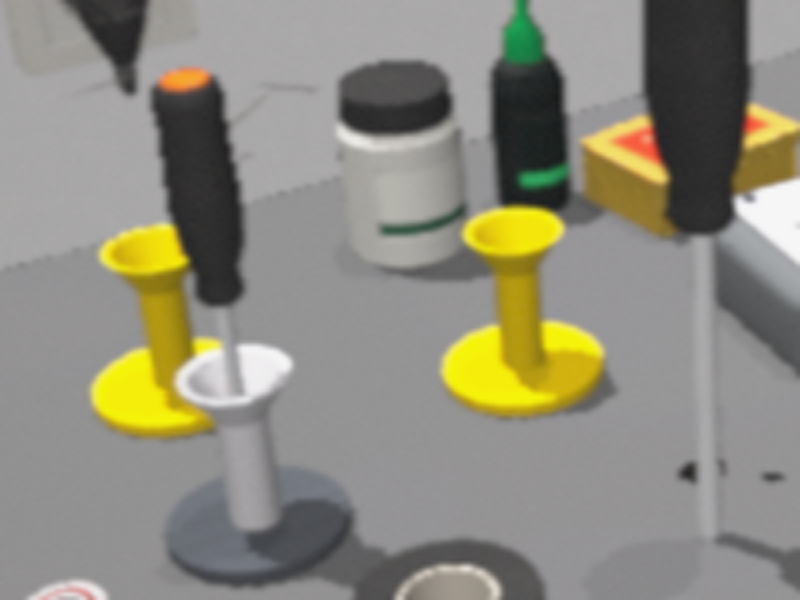

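```bash
cat >> h.py <<'E'
def ray(f,u,v):
    M=R.from_euler('xyz',f["orientation"],degrees=True).as_matrix()
    return np.array(f["position"]),M@np.array([(u-f["cx"])/f["fx"],-(v-f["cy"])/f["fy"],-1])
def onz(f,u,v,z):
    p,d=ray(f,u,v);return p+d*(z-p[2])/d[2]
def proj(f,P):
    M=R.from_euler('xyz',f["orientation"],degrees=True).as_matrix()
    c=M.T@(np.array(P)-f["position"]);return np.array([f["cx"]-f["fx"]*c[0]/c[2],f["cy"]+f["fy"]*c[1]/c[2]])
E
python3 - <<'E'
from h import *
top=dict(fx=478.5676772317576,fy=478.5676772317576,cx=321.05397649927716,cy=236.98488400315304,position=np.array([0.50792277,-0.01289912,0.97069628]),orientation=np.array([5.59195281,0.98526582,-89.42660442]))
sc=dict(fx=500.808484751578,fy=500.808484751578,cx=326.9792118895796,cy=242.63470053472997,position=np.array([-0.03296372,0.45196944,0.48318058]),orientation=np.array([62.26519711,-0.54551313,-126.20441046]))
print("screwL",onz(top,338.1,242.2,.086),onz(sc,337,239,.086))
print("screwR",onz(top,290+588/4.222,205+198/4.222,.086),onz(sc,411,217.5,.086))
print("cap",onz(top,158,242,.2),onz(sc,120+186/4,200+79/3.75,.2))
print("mouth",onz(top,180,249,.076),onz(sc,120+235/4,200+380/3.75,.076))
for n,p in dict(stand=(.57,.26,.3),screw=(.585,-.03,.21)).items():
    for y in range(-180,180,30):
        q=env.inverse_kinematics(p,[-90,0,y]);print(n,y,None if q is None else np.round(q))
E
```

```text
screwL [ 0.58494409 -0.02853296  0.086     ] [ 0.57529066 -0.01943431  0.086     ]
screwR [ 0.56841882 -0.19676734  0.086     ] [ 0.56525548 -0.18755522  0.086     ]
cap [0.57285355 0.26622773 0.2       ] [0.57068517 0.26811212 0.2       ]
mouth [0.57042409 0.26887139 0.076     ] [0.5663743  0.26960723 0.076     ]
stand -180 [ 39.  20.   8.   0. -78.  51.]
stand -150 [ 39.  20.   8.   0. -78.  81.]
stand -120 [ 39.  20.   8.   0. -78. 111.]
stand -90 [ 39.  20.   8.   0. -78. 141.]
stand -60 [ 39.  20.   8.   0. -78. 171.]
stand -30 [  39.   20.    8.    0.  -78. -159.]
stand 0 [  39.   20.    8.   -0.  -78. -129.]
stand 30 [ 39.  20.   8.  -0. -78. -99.]
stand 60 [ 39.  20.   8.   0. -78. -69.]
stand 90 [ 39.  20.   8.   0. -78. -39.]
stand 120 [ 39.  20.   8.   0. -78.  -9.]
stand 150 [ 39.  20.   8.   0. -78.  21.]
screw -180 [ 13.  19.  -6.   0. -65.  77.]
screw -150 [ 13.  19.  -6.   0. -65. 107.]
screw -120 [ 13.  19.  -6.   0. -65. 137.]
screw -90 [ 13.  19.  -6.   0. -65. 167.]
screw -60 [  13.   19.   -6.    0.  -65. -163.]
screw -30 [  13.   19.   -6.   -0.  -65. -133.]
screw 0 [  13.   19.   -6.   -0.  -65. -103.]
screw 30 [ 13.  19.  -6.  -0. -65. -73.]
screw 60 [ 13.  19.  -6.   0. -65. -43.]
screw 90 [ 13.  19.  -6.   0. -65. -13.]
screw 120 [ 13.  19.  -6.   0. -65.  17.]
screw 150 [ 13.  19.  -6.   0. -65.  47.]
```

```bash
python3 - <<'E'
from h import *
p=env.read_state()["position"];o=env.read_state()["tool_rot"]
env.move_straight([p[0],p[1],.36],rate=.25)
env.goto([.57,.13,.37],[-90,0,90])
f=env.grab_frame("wrist");cv2.imwrite("pics/w1.png",f["image"]);np.save("w1.npy",f,allow_pickle=True)
print(env.read_state()["clock"])
for t in ["screwdriver","cover_screw","stand_socket"]:
    print(t,[(np.round(d["xyz"],3),round(d["score"],2)) for d in env.search_frame(f,t)])
E
```

```text
4.075
screwdriver [(array([0.485, 0.121, 0.268]), 0.73), (array([0.572, 0.258, 0.142]), 0.69)]
cover_screw [(array([ 0.587, -0.026,  0.08 ]), 0.76)]
stand_socket [(array([0.68 , 0.25 , 0.011]), 0.81), (array([0.611, 0.128, 0.006]), 0.72), (array([0.576, 0.26 , 0.008]), 0.69), (array([ 0.582, -0.03 ,  0.076]), 0.22)]
```

View pics/w1.png

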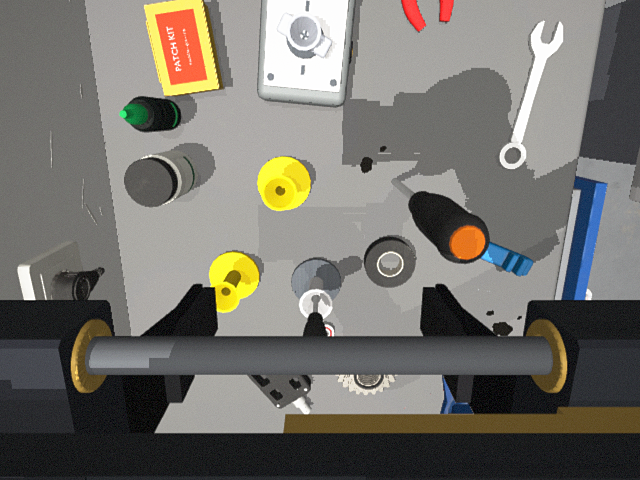

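```bash
python3 - <<'E'
from h import *
f=np.load("w1.npy",allow_pickle=True).item();im=f["image"]
print(f["position"],f["orientation"])
a=cv2.resize(im[0:80,255:355],(400,320),interpolation=2);b=cv2.resize(im[260:340,265:365],(400,320),interpolation=2)
cv2.imwrite("pics/c3.png",np.hstack([a,b]))
E
```

```text
[0.57043436 0.05282083 0.53145287] [-1.64493849e+01  2.85561989e-02 -1.79992471e+02]
```

View pics/c3.png

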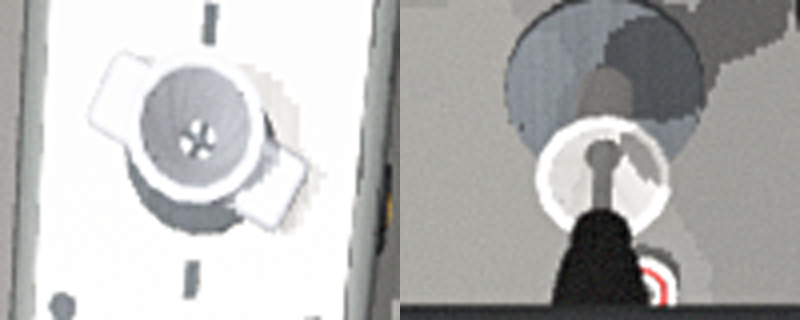

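```bash
python3 - <<'E'
from h import *
f=np.load("w1.npy",allow_pickle=True).item()
print("screw",onz(f,304.5,31.75,.086));print("recess pt",onz(f,255+198/4,140/4,.071))
print("mouth",onz(f,315.5,304.3,.076));print("foot",onz(f,316,282,.01))
print("shank at mouth", onz(f,265+(603-400)/4,260+160/4,.07))
E
```

```text
screw [ 0.58422093 -0.02645863  0.086     ]
recess pt [ 0.58471289 -0.02616343  0.071     ]
mouth [0.57418685 0.26673662 0.076     ]
foot [0.57399807 0.2650654  0.01      ]
shank at mouth [0.57392487 0.26390581 0.07      ]
```

```bash
python3 - <<'E'
from h import *
env.goto([.5735,.2665,.28],[-90,0,90])
f=env.grab_frame("wrist");cv2.imwrite("pics/w2.png",f["image"]);np.save("w2.npy",f,allow_pickle=True)
print(env.read_state()["clock"],proj(f,[.5735,.2665,.2]))
E
```

```text
4.9667 [320.60874371 250.80172932]
```

View pics/w2.png

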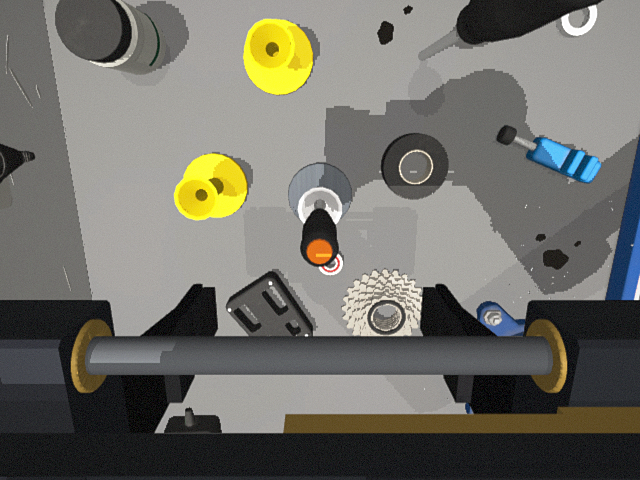

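```bash
python3 - <<'E'
from h import *
im=cv2.imread("pics/w2.png")
cv2.imwrite("pics/c4.png",cv2.resize(im[180:280,270:380],(660,600),interpolation=2))
E
```

```text
(no output)
```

View pics/c4.png

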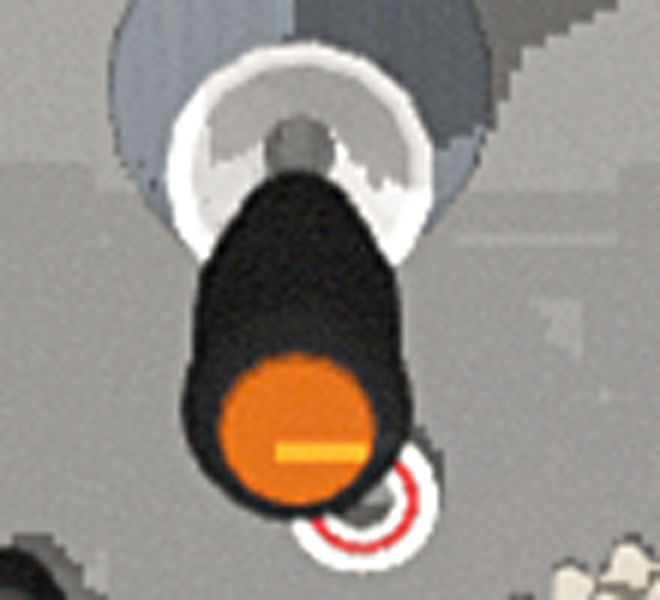

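```bash
python3 - <<'E'
from h import *
env.gripper_to(.7)
s=env.move_straight([.5735,.2665,.147],rate=.12,force_limit=8)
print(s,env.read_state()["position"],env.read_state()["force"])
env.gripper_to(0,40)
st=env.read_state();print(st["opening"]*87,st["position"],st["force"],st["clock"])
f=env.grab_frame("wrist");cv2.imwrite("pics/w3.png",f["image"])
env.move_straight([.5735,.2665,.295],rate=.12)
st=env.read_state();print(st["opening"]*87,st["position"],st["force"],st["clock"])
f=env.grab_frame("scene");cv2.imwrite("pics/s3.png",f["image"])
f=env.grab_frame("wrist");cv2.imwrite("pics/w4.png",f["image"])
E
```

```text
False [0.57403594 0.26683972 0.14798803] [-1.0866428   0.92521424 -0.6561731 ]
24.5388258393816 [0.57348829 0.26650282 0.14704347] [ 0.03271181 -0.28028546  0.9053049 ] 7.6917
24.557759777378127 [0.57311478 0.26632892 0.2939135 ] [-0.39880776  0.30220709 -1.74329138] 9.125
```

View pics/s3.png

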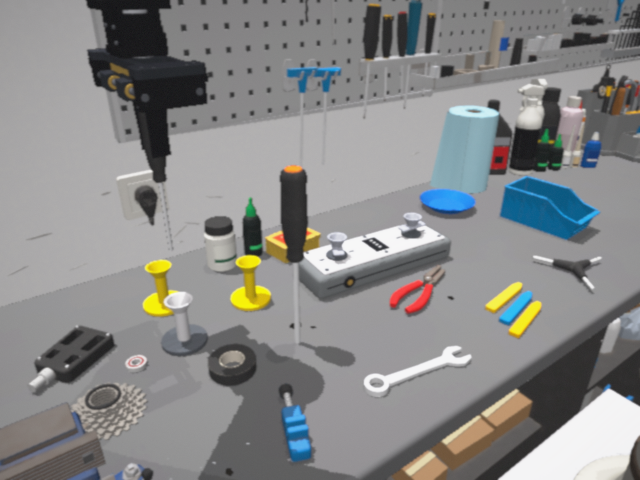

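View pics/w4.png

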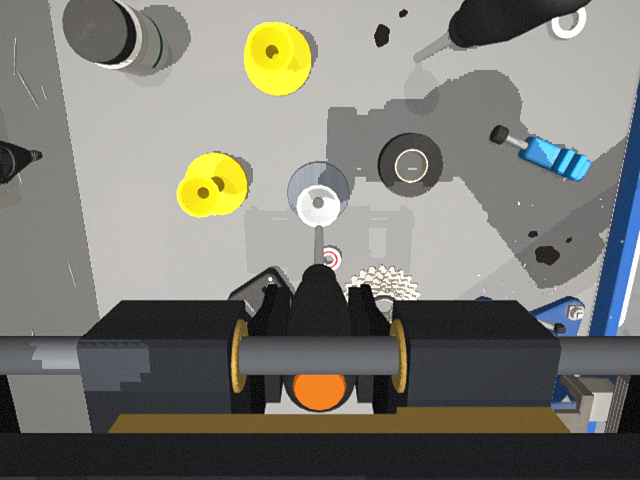

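```bash
python3 - <<'E'
from h import *
f=env.grab_frame("wrist");s=env.grab_frame("scene")
p=env.read_state()["position"];tip=p-[0,0,.137]
print(tip,proj(f,tip),proj(s,tip))
a=cv2.resize(f["image"][190:290,270:370],(400,400),interpolation=2)
b=cv2.resize(s["image"][160:260,120:220],(400,400),interpolation=2)
cv2.imwrite("pics/c5.png",np.hstack([a,b]))
E
```

```text
[0.57336286 0.26638869 0.15733639] [319.00461074 227.52226004] [171.40386373 248.47343252]
```

View pics/c5.png

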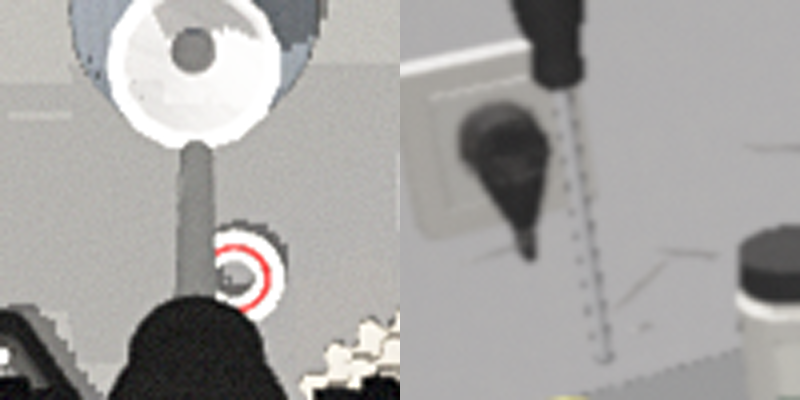

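```bash
python3 - <<'E'
from h import *
S=[.5845,-.0275]
env.move_straight([*S,.30],rate=.2)
env.move_straight([*S,.232],rate=.12)
f=env.grab_frame("wrist");cv2.imwrite("pics/w5.png",f["image"])
r=env.move_straight([*S,.198],rate=.03,force_limit=5)
st=env.read_state();print(r,st["position"],st["force"],st["wrist_torque"],st["clock"])
f=env.grab_frame("wrist");cv2.imwrite("pics/w6.png",f["image"])
cv2.imwrite("pics/c6.png",cv2.resize(f["image"][140:340,200:440],(720,600)))
E
```

```text
True [ 0.584833   -0.02773687  0.20471044] [-0.93762411  0.00691645  5.89274667] [ 0.42674024  0.38600339 -0.05114292] 12.5917
```

View pics/c6.png

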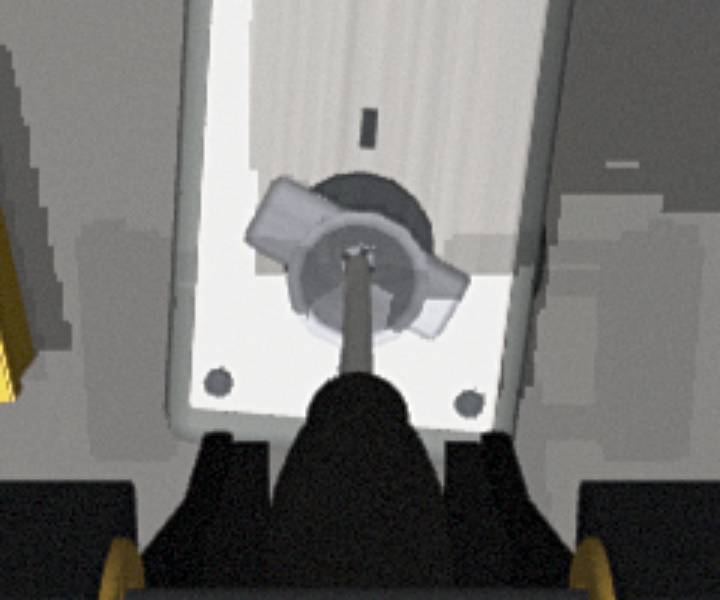

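View pics/w5.png

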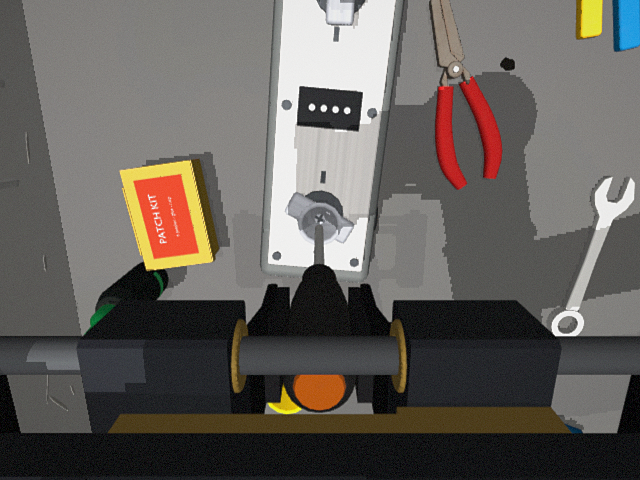

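```bash
python3 - <<'E'
from h import *
S=[.5845,-.0275]
r=env.move_straight([*S,.1975],rate=.03)
st=env.read_state();print(r,st["position"],st["force"],st["wrist_torque"],st["opening"]*87)
for y in [70,50,30,10,5]:
    env.goto([*S,.1975],[-90,0,y])
    st=env.read_state();print(y,st["position"].round(4),st["tool_rot"].round(1),st["force"].round(1),st["wrist_torque"].round(2),st["clock"])
f=env.grab_frame("wrist");cv2.imwrite("pics/w7.png",f["image"])
f=env.grab_frame("top");cv2.imwrite("pics/t7.png",f["image"])
E
```

```text
False [ 0.58516105 -0.02775004  0.20088912] [-2.52165748  0.84856085 13.31567831] [ 0.52841215  1.43931295 -0.04567185] 24.264429243587394
70 [ 0.5848 -0.0278  0.2009] [-90.1   0.   70.1] [-2.3  0.1 12.9] [0.56 1.53 0.03] 13.425
50 [ 0.5847 -0.0277  0.2008] [-90.1  -0.   50.1] [-4.2  2.4 12.5] [0.64 1.65 0.03] 13.85
30 [ 0.5846 -0.0276  0.2008] [-90.1  -0.1  30. ] [-4.3  1.1 12.8] [ 0.78  1.62 -0.07] 14.275
10 [ 0.5846 -0.0274  0.2006] [-90.   -0.1  10. ] [-4.5  2.9 12.3] [0.92 1.65 0.02] 14.7
5 [ 0.5846 -0.0273  0.2006] [-90.   -0.1   5. ] [-2.9  1.9 12. ] [1.01 1.58 0.01] 14.95
```

View pics/w7.png

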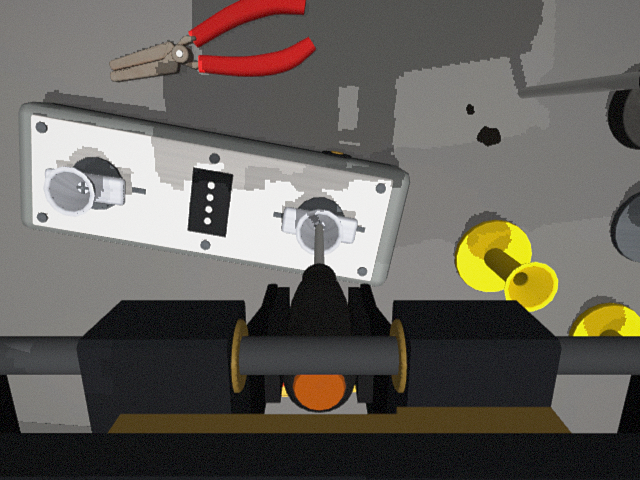

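```bash
python3 - <<'E'
from h import *
im=cv2.imread("pics/w7.png")
cv2.imwrite("pics/c7.png",cv2.resize(im[90:290,10:420],(800,390),interpolation=2))
E
```

```text
(no output)
```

View pics/c7.png

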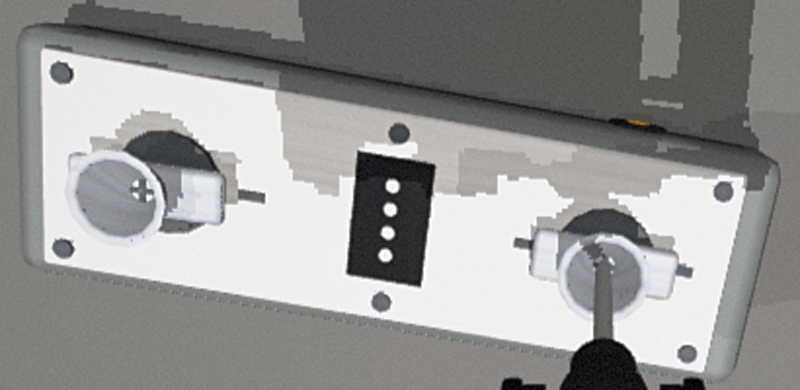

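```bash
python3 - <<'E'
from h import *
S=[.5845,-.0275]
env.move_straight([*S,.1945],rate=.03)
st=env.read_state();print(st["position"].round(4),st["force"].round(1))
env.goto([*S,.1945],[-90,0,1])
env.dwell(.2)
st=env.read_state();print(st["position"].round(4),st["force"].round(1),st["wrist_torque"].round(2))
env.move_straight([*S,.21],rate=.06)
env.move_straight([*S,.30],rate=.15)
f=env.grab_frame("wrist");cv2.imwrite("pics/w8.png",f["image"])
print(env.read_state()["clock"],env.read_state()["opening"]*87, proj(f,env.read_state()["position"]-[0,0,.137]))
a=f["image"];cv2.imwrite("pics/c8.png",cv2.resize(a[90:310,10:450],(800,400),interpolation=2))
E
```

```text
[ 0.5848 -0.0274  0.1986] [-5.9  2.4 17.3]
[ 0.5847 -0.0274  0.1986] [-4.5  2.5 16.8] [1.15 2.09 0.03]
16.9583 24.677095698201573 [318.79962342 226.37086031]
```

View pics/c8.png

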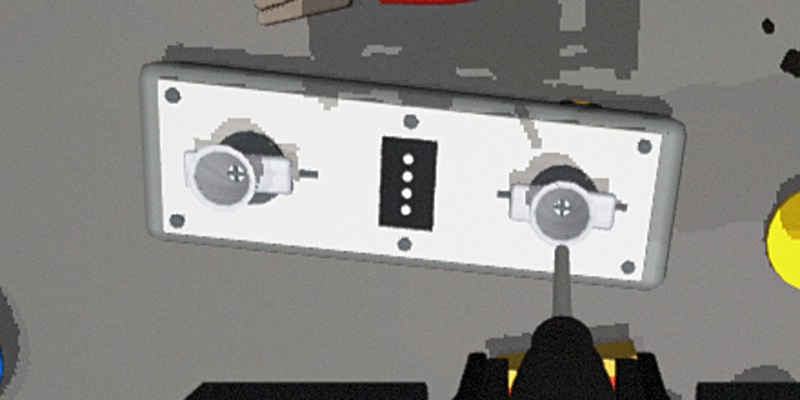

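View pics/w8.png

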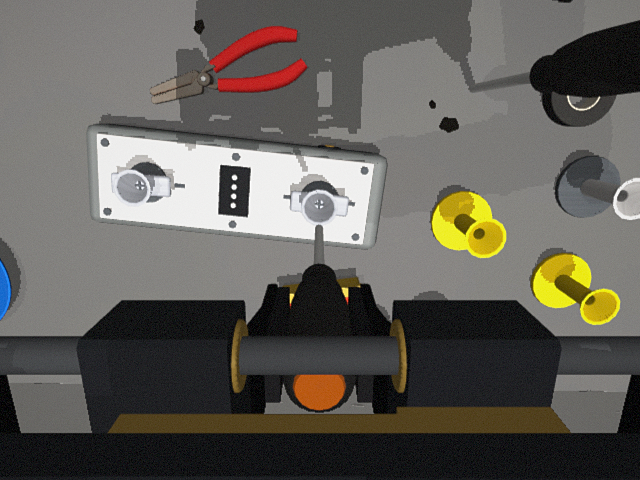

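```bash
python3 - <<'E'
from h import *
T=[.5735,.2665]
env.move_straight([*T,.30],rotation=[-90,0,90],rate=.15)
f=env.grab_frame("wrist");cv2.imwrite("pics/w9.png",f["image"]);s=env.grab_frame("scene")
tip=env.read_state()["position"]-[0,0,.137];print(tip,proj(f,tip),proj(s,tip))
a=cv2.resize(f["image"][190:290,270:370],(400,400),interpolation=2)
b=cv2.resize(s["image"][160:260,120:220],(400,400),interpolation=2)
cv2.imwrite("pics/c9.png",np.hstack([a,b]))
print(env.read_state()["clock"])
E
```

```text
[0.57356945 0.26602555 0.16316554] [319.40248411 227.14822658] [171.02653579 244.55535582]
19.1667
```

View pics/c9.png

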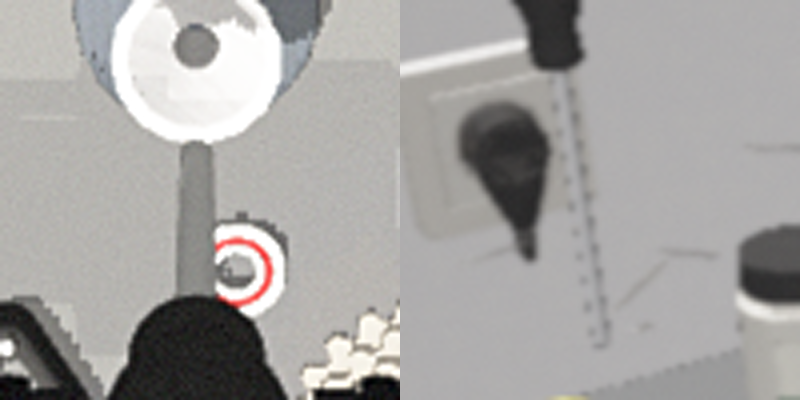

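Tip still on the TCP axis (wrist crop (197,146), scene crop (600,345), both matching the projection). I'll insert it now.

```bash
python3 - <<'E'
from h import *
T=[.5735,.2665]
r=env.move_straight([*T,.235],rate=.12,force_limit=12);print(r)
if not r:
    r=env.move_straight([*T,.146],rate=.05,force_limit=6)
st=env.read_state();print(r,st["position"].round(4),st["force"].round(1),st["clock"])
f=env.grab_frame("scene");cv2.imwrite("pics/s10.png",f["image"][150:390,100:420])
E
```

```text
False
False [0.5735 0.2665 0.1469] [-2.2 -0.3  5. ] 21.7917
```

View pics/s10.png

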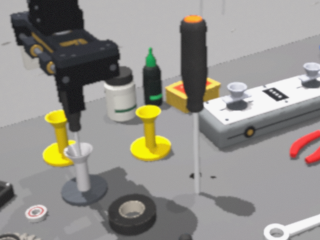

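```bash
python3 - <<'E'
from h import *
env.gripper_to(.7)
env.dwell(.3)
st=env.read_state();print(st["position"].round(4),st["opening"])
env.move_straight([*st["position"][:2],.30],rate=.12)
env.move_straight([.40,.35,.38],rate=.25)
env.dwell(1)
for n in ["scene","top","wrist"]:
    f=env.grab_frame(n);cv2.imwrite(f"pics/{n}11.png",f["image"])
    if n=="top": cv2.imwrite("pics/c11.png",cv2.resize(f["image"][205:295,290:470],(760,380),interpolation=2))
    if n=="scene": cv2.imwrite("pics/c12.png",cv2.resize(f["image"][180:360,120:460],(800,424),interpolation=2))
print(env.read_state()["clock"])
E
```

```text
[0.5735 0.2665 0.146 ] 0.6996860050557236
26.6
```

View pics/c11.png

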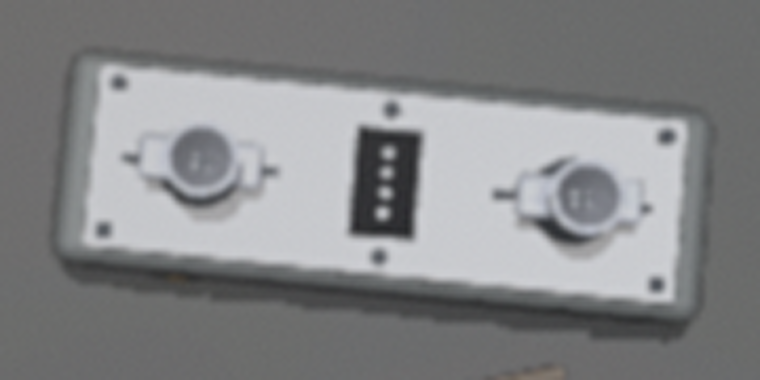

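View pics/c12.png

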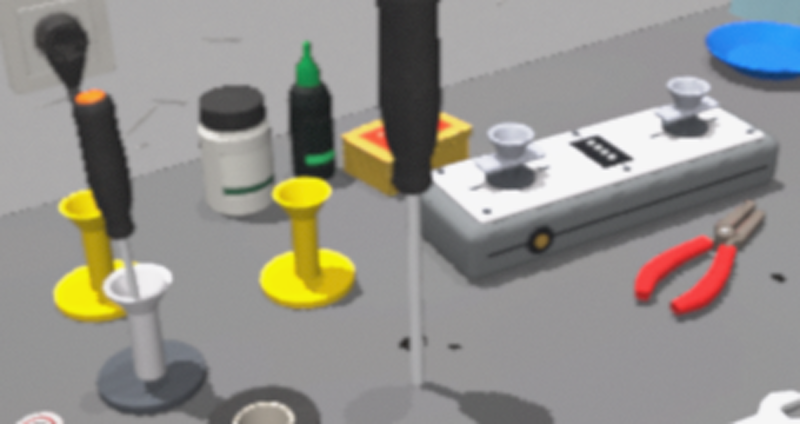

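```bash
python3 -c "
from h import *
env.close_job();print(env.read_state()['clock'])"
```

```text
the job is handed in; nothing more can be done
the job is handed in; nothing more can be done
```

The open screw is turned to its stop and locked, and the smaller screwdriver is back in the grey stand. I handed the job in at about 27 s of the 56 s allowed.

- **Turning:** I pressed the bit into the open cup at about 13 N, roughly 6 mm of spring travel. I turned it 85° clockwise, then pressed to about 17 N and turned another 4°, about 1.55 rad in all. That is slightly more than the suggested 1.3 to 1.5 rad, to be sure of reaching the stop. The wrist torque never showed the stop clearly, so I judged it from the pictures.
- **Screws:** In the final top and scene views, the turned wing lies along the pack, in line with the cover's marks and parallel to the other screw's wing. The other screw looks unchanged.
- **Screwdriver:** The bit reached the stand's floor at the same height as when I gripped it. After release it stands in the tube with a lean of about 3°, judging by the cap's shift in the scene view. The gripper is clear of everything.
- **Disagreement:** My first reading of the screw's position from the scene camera was about 10 mm off the top camera's. The wrist camera agreed with the top camera, so I used that position, and the bit seated there.

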